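# Bring the pepper mill to the front of the spice carousel and hold it there

## Task

Turn the spice carousel until the pepper mill stands at the middle of the open front of the railed base, then keep the carousel still for me with a grip on its top knob: finish while still holding the knob, do not let go. Turn it gently enough that the mill and all the jars stay standing in their wells, and leave the other things on the worktop where they are.

Things in the scene. Friction and masses are not known exactly. Their poses are not given: they have to be found in the camera images.
- stand: Fixed wooden base board of the spice carousel, 230 mm wide, top at 18 mm. Origin on the worktop on the turntable's axis, z up. Front = its own -x side, roughly towards the robot (yaw up to 0.4 rad either way): no rail, a free strip of board reaches 165 mm from the axis. Behind (+x) and along both sides a thin steel rail stands 66 mm high, 106 mm from the axis; the board ends at +112 mm.
- carousel (a joint): Angle of the turntable on its vertical axis, rad, anticlockwise from above; 0 where it stood at the start (not at the front), no end stops. Ball bearing with little friction (0.03 N m): it stays where left at rest. Platter, wells, column and knob turn together.
- platter (a point): On the axis, on top of the round platter, 34 mm above the worktop. Platter 192 mm in diameter with six round wells 60 degrees apart, centres 64 mm from the axis, 55 mm inside, 18 mm deep; each holds a jar or the mill, loose with 2.5 mm play all round. A column 16 mm thick in the middle bears the knob.
- knob: Round wooden knob on top of the column, turning with the turntable; 38 mm in diameter, 37 mm high, from 174 to 211 mm above the worktop. Origin at the centre of its underside, on the axis. The only part of the carousel above the mill; being round it can be gripped from above at any yaw.
- knob_grip (a point): Point on the carousel's axis inside the knob, 192 mm above the worktop: the height to grip.
- mill: Pepper mill of dark wood with a narrow waist, a domed head and a small steel ball on top; 50 mm in diameter, 122 mm high (its top 156 mm above the worktop, below the knob). It stands loose in one of the wells. Origin at the centre of its underside.
- jar0: Amber glass spice jar with a flat steel cap, straight-sided, 50 mm in diameter, 85 mm high (top 119 mm above the worktop), standing loose in one of the other wells. Origin at the centre of its underside.
- jar1: Amber glass spice jar with a flat steel cap, straight-sided, 50 mm in diameter, 85 mm high (top 119 mm above the worktop), standing loose in one of the other wells. Origin at the centre of its underside.
- jar2: Amber glass spice jar with a flat steel cap, straight-sided, 50 mm in diameter, 85 mm high (top 119 mm above the worktop), standing loose in one of the other wells. Origin at the centre of its underside.
- jar3: Amber glass spice jar with a flat steel cap, straight-sided, 50 mm in diameter, 85 mm high (top 119 mm above the worktop), standing loose in one of the other wells. Origin at the centre of its underside.
- jar4: Amber glass spice jar with a flat steel cap, straight-sided, 50 mm in diameter, 85 mm high (top 119 mm above the worktop), standing loose in one of the other wells. Origin at the centre of its underside.
- pinch_bowl: Small white bowl, 52 mm wide, 24 mm high, on the front left corner of the base board. A bystander. Origin at its underside.
- timer: Round kitchen timer, 64 mm wide, 68 mm high, on the worktop left of the base board. A bystander. Origin at its underside.
- mug: White mug, 80 mm wide, 92 mm high, on the worktop right of the base board. A bystander. Origin at its underside.
- oil: Green glass oil bottle, 64 mm wide, 210 mm high, behind the base board, to the right. A bystander. Origin at its underside.
- saucepan: Steel saucepan, 170 mm wide, 85 mm high, on the hob at the left. A bystander. Origin at its underside.
- spatula: Wooden spatula lying on the chopping board at the right. A bystander. Origin at its underside.
- canister: White ceramic canister, 80 mm wide, 110 mm high, on the chopping board at the right. A bystander. Origin at its underside.

How it is judged:
By the outcome, as a careful person would: the job done as asked, in the order asked, and still so for the second after the job is handed in, while the arm keeps its last pose, push and grip.
It also fails if it takes over 54 s, if anything falls off the work surface, if the arm or the gripper's body presses on something with over 40 N, if the wrist force passes 120 N, or if a joint passes its speed limit or range.

## Robot

A 6-joint arm with a two-finger parallel gripper is mounted at the origin on the work surface. World frame = base frame: x ahead of the robot, y to its left, z up, the work surface at z = 0. Lengths are in mm, angles in rad, forces in N, time in s.
With the tool pointing down it reaches from about 350 to 975 mm from the base axis. Payload 4.9 kg.
Tool frame: the origin (TCP) lies at the very end of the fingers, on their centre line; the grasp point (between the pads) lies 19 mm behind it (robot.tcp_to_grasp is the distance from the TCP to the grasp point, in mm); z points along the fingers, y is the line along which they close (so a half turn about z gives the same grasp; the last joint's range is limited). The gripper opens to 85 mm and grips with 20 to 120 N. Pads are 22 mm wide; open, the fingers measure 114 mm over their backs; the gripper's body (76 mm by 85 mm) begins 54 mm behind the grasp point. The pads swing forward as they close: fully open they stand 13 mm farther back than shut.
Start: joints at [-1.438, 0.053, 1.613, -0, 1.476, -0.119], TCP at [155.713, -605.273, 231.304] pointing down, gripper open.
Joint ranges: [-3.01, 3.01], [-1.01, 2.22], [0.06, 2.58], [-1.02, 4.17], [0.09, 2.62], [-3.14, 3.14]. Speed limits (rad/s): [2.57, 2.57, 3.14, 3.14, 3.14, 3.14].

## Interface

Orientations are given as a rotation vector (axis times angle).
In Python, from rig import robot, viewer gives the robot as it stands. The module is installed in compiled form; this text tells all that it offers.
- The arm moves only by the shell command python3 -m crank 'ROWS' [FORCE]. ROWS is JSON, a list of rows, each a list of 7 numbers: the turn, a rotation vector about the tool's x, y, z normalised to -1 to 1, where 1 is 2 pi rad, then the shift along the tool's x, y, z normalised to -1 to 1, where 1 is 150 mm, then the finger opening in mm, from 0 to 85.4. A call has 1 to 5 rows; each row shifts and turns the commanded pose from where the row before left it, along the tool's axes as they then stand; what a row does not reach is not made up. A row lasts 1/12 s, in which the tool goes at most 41.7 mm and 7.16 degrees, less where a joint would pass 70% of its speed; a pose out of reach is approached as far as the arm can. A call with a number of a shift or a turn outside -1 to 1 is refused whole. A call with a gripper value outside its range is refused whole. The fingers move at their own pace and stop on an object; FORCE is the grip in N (left out, the last holds). Time passes only in rows, so rows that do not move let the fingers close. It gives the time, the measured TCP pose, the force, the opening and the grip force at its end, in the units of the state.
- robot.observe(): the state, without advancing time (a new reading comes with each control period).
- viewer.camera(name): name is "scene" or "top" or "wrist"; returns the picture (420x560x3 uint8, blue, green, red); there is no depth.
- viewer.camera_params(name): a dict with "intrinsics" (3x3 intrinsics, pixels), "distortion" ([k1, k2, p1, p2, k3] as OpenCV has them; the pictures are not rectified), "extrinsics" (4x4, takes a point from camera to world coordinates); the wrist camera has in their place "hand_eye" (4x4, takes a point from camera to tool coordinates, whose origin is the TCP and whose axes are the flange's). Camera axes: x right, y down, z forward; pixel columns grow to the right and rows downward; lengths in mm; the calibration is good to about 2 mm. A picture is of the moment at which its call begins: read the wrist's pose just before it. camera_params takes no time and is no camera call.
- robot.finish_job(): hands the job in; it is judged then, once.
The state is a dict: "clock": time; "joint_positions": joint angles; "qvel": joint speeds; "joint_efforts": joint torques, N m; "position": TCP position; "eef_rot": TCP orientation; "contact_force": force on the tool from outside, world axes, zero at the start; "torque": the same for the moment, N m; "width": finger opening in mm; "finger_force": force on a finger pad.
Only numpy, scipy, OpenCV 4.12 (cv2) and the standard library are available. Lean on these libraries where they do the work, as an engineer would, in place of code of your own. Each camera call takes 0.05 s, during which the arm holds its last target. There are 200 camera calls.

## Working session

There is one attempt and no reset: what is moved stays moved. The work goes in short steps, Python scripts to look and compute and a shell command to move; the robot and the scene stay as the last step left them, time stands still between calls to the robot, and variables do not carry over. Pictures are saved under pics/ and viewed, at most 10 in all, crops included, and the job is handed in when it is done.

```bash
mkdir -p pics; python3 - <<'E'
from rig import robot, viewer
import cv2,numpy as np
for n in("top","scene"):
    cv2.imwrite(f"pics/{n}0.png",viewer.camera(n))
    p=viewer.camera_params(n);print(n,{k:np.round(v,3).tolist() for k,v in p.items()})
print({k:np.round(v,3).tolist() for k,v in viewer.camera_params("wrist").items()})
print(robot.observe())
E
```

```text
top {'intrinsics': [[515.772, 0.0, 288.219], [0.0, 515.772, 208.401], [0.0, 0.0, 1.0]], 'distortion': [-0.016, 0.0, 0.0, 0.0, 0.0], 'extrinsics': [[-0.006, -0.991, 0.136, 376.803], [-1.0, 0.007, 0.01, -42.509], [-0.011, -0.136, -0.991, 1753.72], [0.0, 0.0, 0.0, 1.0]]}
scene {'intrinsics': [[420.251, 0.0, 280.744], [0.0, 420.251, 209.886], [0.0, 0.0, 1.0]], 'distortion': [-0.088, 0.0, 0.0, 0.0, 0.0], 'extrinsics': [[0.879, 0.263, -0.398, 1199.824], [0.477, -0.52, 0.709, -1141.98], [-0.021, -0.813, -0.582, 1043.301], [0.0, 0.0, 0.0, 1.0]]}
{'intrinsics': [[343.419, 0.0, 280.237], [0.0, 343.419, 209.54], [0.0, 0.0, 1.0]], 'distortion': [-0.013, 0.0, 0.0, 0.0, 0.0], 'hand_eye': [[-0.001, -0.952, -0.305, 79.221], [1.0, -0.001, -0.0, -0.705], [0.0, -0.305, 0.952, -142.654], [0.0, 0.0, 0.0, 1.0]]}
{'clock': 0.1, 'joint_positions': array([-1.43801419e+00,  5.33200296e-02,  1.61417759e+00,  2.75558670e-05,
        1.47598866e+00, -1.19020282e-01]), 'qvel': array([ 9.20649420e-05,  1.89090359e-04, -3.15362747e-03, -3.37578290e-04,
       -1.24956549e-03,  7.66184188e-06]), 'joint_efforts': array([ 1.12514303e-03, -3.94904351e+01, -3.71362102e+01, -4.72896227e-05,
        3.96392730e-03,  1.50650555e-05]), 'position': array([ 155.6385085 , -604.72412212,  230.15537485]), 'eef_rot': array([-3.11484839e+00, -3.94244310e-01, -2.26045651e-05]), 'contact_force': array([0.78776872, 0.75809436, 0.13375952]), 'torque': array([ 0.00259459, -0.00102925,  0.06665028]), 'finger_force': 0.0, 'width': 85.10052682036181}
```

View pics/top0.png

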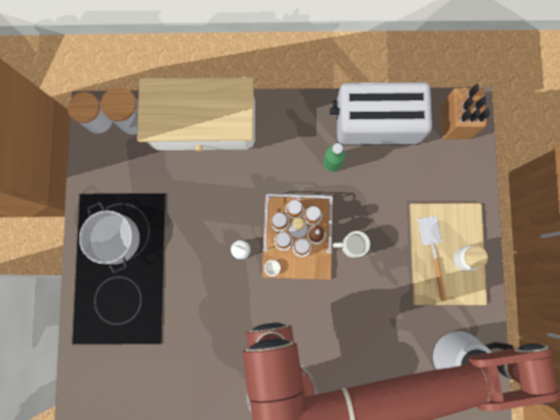

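View pics/scene0.png

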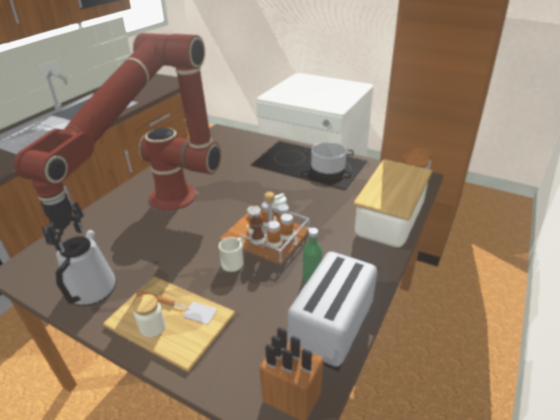

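The carousel is at about (298,228) in the top view, with the mill at about (317,234) to its right. The board spans about (263–333, 195–278). I'll enlarge that part.

```bash
python3 - <<'E'
import cv2
a=cv2.imread("pics/top0.png")[185:290,245:385]
cv2.imwrite("pics/crop0.png",cv2.resize(a,None,fx=5.7,fy=5.7,interpolation=cv2.INTER_CUBIC))
E
```

```text
(no output)
```

View pics/crop0.png

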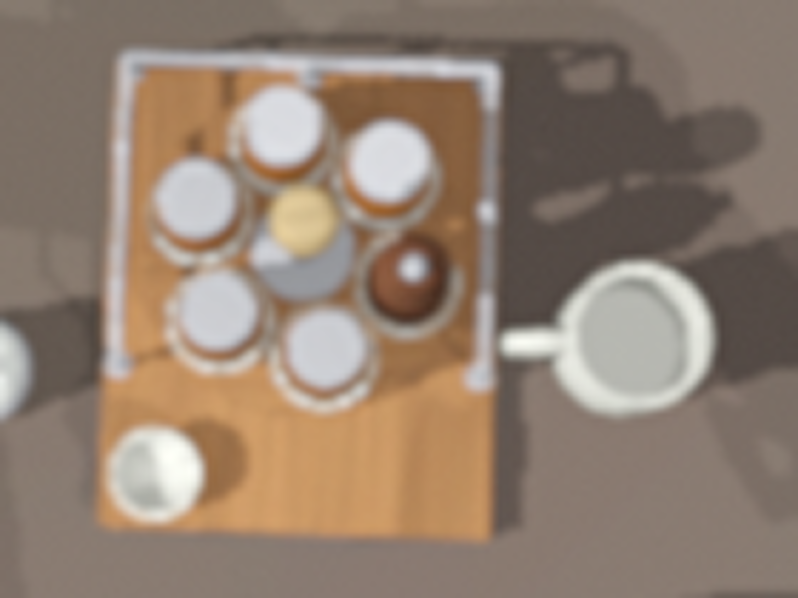

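```bash
cat > h.py <<'E'
import cv2,numpy as np
from rig import robot,viewer
from scipy.spatial.transform import Rotation as R
def px(name,uv,z,T=None):
    p=viewer.camera_params(name)
    E=np.array(p["extrinsics"]) if T is None else T
    n=cv2.undistortPoints(np.float64(uv).reshape(-1,1,2),np.array(p["intrinsics"]),np.array(p["distortion"])).reshape(-1,2)
    d=np.c_[n,np.ones(len(n))]@E[:3,:3].T; o=E[:3,3]
    return o+d*((np.broadcast_to(z,len(n))-o[2])/d[:,2])[:,None]
def tool():
    s=robot.observe();T=np.eye(4);T[:3,:3]=R.from_rotvec(s["eef_rot"]).as_matrix();T[:3,3]=s["position"];return T
def wristT(): return tool()@np.array(viewer.camera_params("wrist")["hand_eye"])
E
python3 - <<'E'
from h import *
c=np.array([(302,219),(283,126),(390,162),(197,198),(218,311),(325,347),(412,267),(98,527),(493,538),(128,55),(492,68)],float)
uv=(c+.5)/5.7-.5+[245,185]
P=px("top",uv,[211]+[119]*5+[156]+[18]*2+[66]*2)
print(P.round(1))
J=P[1:6,:2];k=P[0,:2];m=P[6,:2]
# hexagon centre from jars: opposite pairs (0,5) (1,4)
print("centres",(J[0]+J[4])/2,(J[1]+J[3])/2)
ctr=((J[0]+J[4])/2+(J[1]+J[3])/2)/2
print("ang r",[(np.arctan2(*(q-ctr)[::-1]).round(3),np.linalg.norm(q-ctr).round(1)) for q in [*J,m]])
f=P[7]-P[8];print("yaw front",np.arctan2(-f[0],f[1]),np.linalg.norm(f)); f=P[9]-P[10];print("yaw rail",np.arctan2(-f[0],f[1]),np.linalg.norm(f))
T=tool();print(T.round(3))
E
```

```text
[[ 544.6  -55.3  211. ]
 [ 607.2  -45.8  119. ]
 [ 586.4 -105.6  119. ]
 [ 566.9    2.6  119. ]
 [ 503.4   -8.9  119. ]
 [ 483.   -68.3  119. ]
 [ 523.9 -115.5  156. ]
 [ 385.    64.    18. ]
 [ 377.3 -167.1   18. ]
 [ 657.1   44.    66. ]
 [ 647.8 -167.6   66. ]]
centres [545.11570723 -57.05376075] [544.92492588 -57.26422954]
ang r [(np.float64(0.18), np.float64(63.2)), (np.float64(-0.864), np.float64(63.7)), (np.float64(1.221), np.float64(63.6)), (np.float64(2.282), np.float64(63.7)), (np.float64(-2.964), np.float64(63.0)), (np.float64(-1.918), np.float64(62.0))]
yaw front -0.03334021164230535 231.22475827530687
yaw rail -0.043507054255739516 211.74640746087778
[[ 9.68000e-01  2.49000e-01 -0.00000e+00  1.55639e+02]
 [ 2.49000e-01 -9.68000e-01  2.00000e-03 -6.04724e+02]
 [ 0.00000e+00 -2.00000e-03 -1.00000e+00  2.30155e+02]
 [ 0.00000e+00  0.00000e+00  0.00000e+00  1.00000e+00]]
```

```bash
python3 -m crank '[[0,0,0,0,0,-0.2,85],[0,0,0,0,0,-0.2,85],[0,0,0,0.17,-0.145,0,85],[0,0,0,0.17,-0.145,0,85],[0,0,0,0.17,-0.145,0,85]]' 40
python3 -m crank '[[0,0,0,0.17,-0.145,0,85],[0,0,0,0.17,-0.145,0,85],[0,0,0,0.17,-0.145,0,85],[0,0,0,0.17,-0.145,0,85],[0,0,0,0.17,-0.145,0,85]]'
python3 -m crank '[[0,0,0,0.17,-0.145,0,85],[0,0,0,0.17,-0.145,0,85],[0,0,0,0.17,-0.145,0,85],[0,0,0,0.17,-0.145,0,85],[0,0,0,0.17,-0.145,0,85]]'
python3 -c "
from h import *
print(tool().round(3)); print(robot.observe()['joint_positions'])"
```

```text
clock: 0.52
position: [213.8, -522.3, 291.5]
eef_rot: [3.117, 0.392, 0.0]
contact_force: [-0.5, 0.8, 0.5]
width: 85.1
finger_force: 0.0
clock: 0.93
position: [310.4, -384.3, 290.8]
eef_rot: [-3.116, -0.394, 0.0]
contact_force: [0.8, -0.3, 0.2]
width: 85.3
finger_force: 0.0
clock: 1.35
position: [406.8, -247.2, 290.9]
eef_rot: [-3.116, -0.394, 0.0]
contact_force: [0.9, -0.5, -0.2]
width: 84.9
finger_force: 0.0
[[ 9.69000e-01  2.49000e-01 -0.00000e+00  4.06760e+02]
 [ 2.49000e-01 -9.69000e-01  0.00000e+00 -2.47195e+02]
 [-0.00000e+00 -0.00000e+00 -1.00000e+00  2.90869e+02]
 [ 0.00000e+00  0.00000e+00  0.00000e+00  1.00000e+00]]
[-7.02612720e-01 -3.42459361e-01  1.87005537e+00  1.92667797e-05
  1.61440770e+00  6.16535370e-01]
```

```bash
python3 -m crank '[[0,0,0,0.17,-0.142,0,85],[0,0,0,0.17,-0.142,0,85],[0,0,0,0.17,-0.142,0,85],[0,0,0,0.17,-0.142,0,85],[0,0,0,0.17,-0.142,0,85]]' >/dev/null
python3 -m crank '[[0,0,0,0.17,-0.142,0,85],[0,0,0,0.17,-0.142,0,85],[0,0,0,0,0,0,85],[0,0,0,0,0,0,85],[0,0,0,0,0,0,85]]'
python3 -c "
from h import *
np.save('T.npy',wristT()); cv2.imwrite('pics/w0.png',viewer.camera('wrist'))"
```

```text
clock: 2.18
position: [541.7, -60.0, 290.7]
eef_rot: [-3.117, -0.395, 0.002]
contact_force: [-0.5, 0.3, 0.0]
width: 85.0
finger_force: 0.0
```

View pics/w0.png

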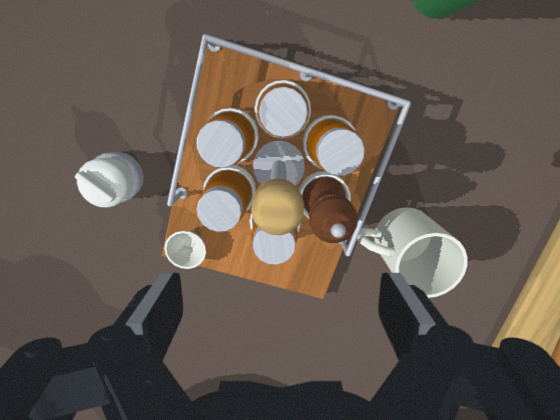

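The wrist view shows the knob at (277,207), the mill ball at (338,230), jar caps at (283,111), (341,152), (219,143) and (220,210), and the rear rail corners at (205,38) and (409,103). I'll check these against the top view.

```bash
python3 - <<'E'
from h import *
T=np.load('T.npy')
P=px("wrist",[(277,207),(283,111),(341,152),(219,143),(220,210),(338,230),(205,38),(409,103),(323,298),(163,254)],[211]+[119]*4+[156]+[66,66,18,18],T)
print(P.round(1));J=P[1:5,:2]
c=(J[1]+J[3])/2
for c in (c,P[0,:2]):print(c,[np.arctan2(*(q-c)[::-1]).round(3) for q in [*J,P[5,:2]]],[np.linalg.norm(q-c).round(1) for q in J])
for a,b in((6,7),(9,8)):f=P[a]-P[b];print("yaw",np.arctan2(-f[0],f[1]),np.linalg.norm(f))
t=tool();d=np.array([545,-57.,173])-t[:3,3];print(t[:3,:3].T@d/150)
E
```

```text
[[ 550.2  -54.7  211. ]
 [ 609.3  -44.3  119. ]
 [ 587.6 -104.6  119. ]
 [ 567.8    4.8  119. ]
 [ 505.4   -8.6  119. ]
 [ 526.3 -114.7  156. ]
 [ 655.1   45.5   66. ]
 [ 647.7 -168.1   66. ]
 [ 378.7 -162.2   18. ]
 [ 389.9   62.7   18. ]]
[546.51375969 -56.61906786] [np.float64(0.194), np.float64(-0.863), np.float64(1.237), np.float64(2.278), np.float64(-1.906)] [np.float64(64.0), np.float64(63.2), np.float64(65.1), np.float64(63.2)]
[550.24577757 -54.72631586] [np.float64(0.175), np.float64(-0.928), np.float64(1.283), np.float64(2.342), np.float64(-1.95)] [np.float64(59.9), np.float64(62.3), np.float64(62.1), np.float64(64.3)]
yaw -0.034908340216195294 213.67754872512947
yaw -0.049745221747886016 225.19146583936106
[ 0.02853622 -0.01707251  0.78621017]
```

```bash
python3 -m crank '[[0,0,0,0.03,-0.017,0.157,85],[0,0,0,0,0,0.157,85],[0,0,0,0,0,0.157,85],[0,0,0,0,0,0.157,85],[0,0,0,0,0,0.157,85]]' 
python3 -m crank '[[0,0,0,0,0,0,70],[0,0,0,0,0,0,60],[0,0,0,0,0,0,50],[0,0,0,0,0,0,45],[0,0,0,0,0,0,42]]' 20
python3 -m crank '[[0,0,0,0,0,0,40],[0,0,0,0,0,0,38],[0,0,0,0,0,0,36],[0,0,0,0,0,0,34],[0,0,0,0,0,0,34]]' 20
python3 -m crank '[[0,0,0,0,0,0,34],[0,0,0,0,0,0,34],[0,0,0,0,0,0,34]]' 20
```

```text
clock: 2.65
position: [545.1, -57.7, 172.7]
eef_rot: [3.117, 0.391, 0.001]
contact_force: [0.1, -0.3, -1.2]
width: 84.8
finger_force: 0.0
clock: 3.07
position: [546.9, -56.9, 175.9]
eef_rot: [3.115, 0.394, 0.005]
contact_force: [0.1, -0.7, 0.5]
width: 42.1
finger_force: 0.0
clock: 3.48
position: [546.3, -56.5, 174.7]
eef_rot: [3.116, 0.395, 0.002]
contact_force: [-1.4, 0.7, 5.9]
width: 37.3
finger_force: 20.6
clock: 3.73
position: [546.3, -56.5, 174.7]
eef_rot: [3.116, 0.395, 0.002]
contact_force: [-1.9, 0.8, 4.9]
width: 37.9
finger_force: 20.6
```

```bash
python3 -m crank '[[0,0,0.002,0,0,0,34],[0,0,0.004,0,0,0,34],[0,0,0.006,0,0,0,34],[0,0,0.006,0,0,0,34],[0,0,0.006,0,0,0,34]]' 30
python3 -m crank '[[0,0,0.006,0,0,0,34],[0,0,0.006,0,0,0,34],[0,0,0.006,0,0,0,34],[0,0,0.006,0,0,0,34],[0,0,0.006,0,0,0,34]]'
python3 -m crank '[[0,0,0.006,0,0,0,34],[0,0,0.006,0,0,0,34],[0,0,0.006,0,0,0,34],[0,0,0.006,0,0,0,34],[0,0,0.006,0,0,0,34]]'
python3 -m crank '[[0,0,0.006,0,0,0,34],[0,0,0.006,0,0,0,34],[0,0,0.006,0,0,0,34],[0,0,0.006,0,0,0,34],[0,0,0.006,0,0,0,34]]'
python3 -m crank '[[0,0,0.006,0,0,0,34],[0,0,0.006,0,0,0,34],[0,0,0.006,0,0,0,34],[0,0,0.006,0,0,0,34],[0,0,0.006,0,0,0,34]]'
python3 -m crank '[[0,0,0.006,0,0,0,34],[0,0,0.006,0,0,0,34],[0,0,0.006,0,0,0,34],[0,0,0.006,0,0,0,34],[0,0,0.006,0,0,0,34]]'
python3 -m crank '[[0,0,0.006,0,0,0,34],[0,0,0.006,0,0,0,34],[0,0,0.006,0,0,0,34],[0,0,0.005,0,0,0,34],[0,0,0.003,0,0,0,34]]'
python3 -m crank '[[0,0,0,0,0,0,34],[0,0,0,0,0,0,34],[0,0,0,0,0,0,34],[0,0,0,0,0,0,34]]'
python3 - <<'E'
from h import *
T=tool();print("yaw",np.arctan2(T[1,0],T[0,0]));np.save('T1.npy',wristT())
w=viewer.camera('wrist');t=viewer.camera('top')[185:290,245:385]
cv2.imwrite('pics/w1.png',w);cv2.imwrite('pics/t1.png',cv2.resize(t,None,fx=5.7,fy=5.7,interpolation=cv2.INTER_CUBIC))
E
```

```text
clock: 4.15
position: [546.3, -56.8, 174.8]
eef_rot: [3.137, 0.156, 0.002]
contact_force: [-2.2, -1.4, 5.8]
width: 37.2
finger_force: 29.6
clock: 4.57
position: [546.3, -57.0, 174.8]
eef_rot: [3.137, -0.14, 0.003]
contact_force: [-1.8, -2.6, 5.5]
width: 37.2
finger_force: 29.6
clock: 4.98
position: [546.3, -57.3, 174.8]
eef_rot: [3.109, -0.435, 0.003]
contact_force: [-0.8, -2.0, 4.8]
width: 37.5
finger_force: 29.7
clock: 5.4
position: [546.2, -57.6, 174.8]
eef_rot: [3.054, -0.726, 0.003]
contact_force: [-2.6, -4.2, 5.3]
width: 37.4
finger_force: 29.7
clock: 5.82
position: [546.1, -57.8, 174.8]
eef_rot: [2.972, -1.01, 0.003]
contact_force: [-2.5, -4.4, 6.2]
width: 36.9
finger_force: 29.8
clock: 6.23
position: [545.8, -58.0, 174.7]
eef_rot: [2.863, -1.285, 0.002]
contact_force: [-3.3, -5.2, 6.1]
width: 37.2
finger_force: 29.8
clock: 6.65
position: [545.6, -58.2, 174.8]
eef_rot: [2.749, -1.513, 0.003]
contact_force: [-5.1, -5.6, 6.4]
width: 37.2
finger_force: 29.8
clock: 6.98
position: [545.6, -58.2, 174.8]
eef_rot: [2.75, -1.512, 0.002]
contact_force: [-4.0, -6.0, 7.0]
width: 37.0
finger_force: 29.8
yaw -1.0053906382798699
```

View pics/w1.png

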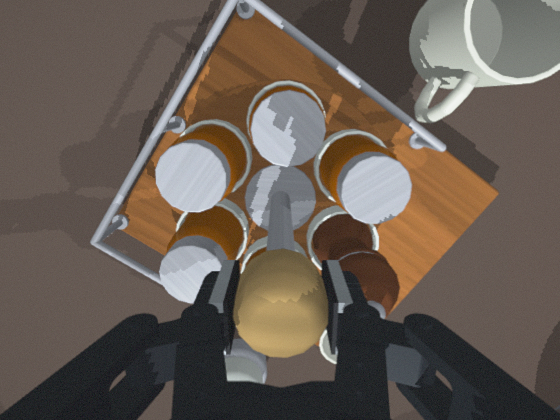

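View pics/t1.png

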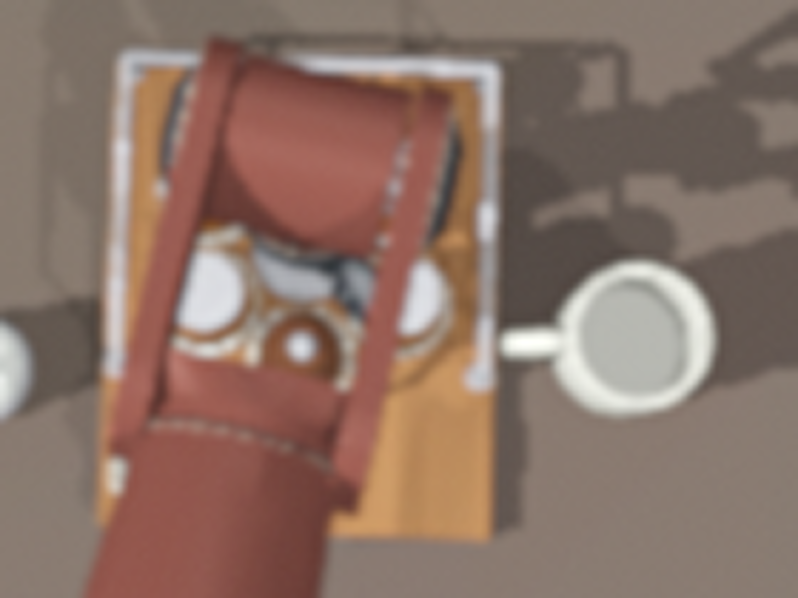

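Everything is standing. In the top crop the mill ball is at (302,344). In the wrist view the jar caps are at (288,127), (193,177), (375,188) and (191,271). I'll compute the mill angle.

```bash
python3 - <<'E'
from h import *
from scipy.optimize import least_squares
T=np.load('T1.npy')
P=px("wrist",[(288,127),(193,177),(375,188),(191,271)],119,T)[:,:2]
k=np.array([1,2,-0,3])  # placeholder order
ph=[3,None]
c0=np.array([545.5,-57])
a=lambda q,c:np.arctan2(*(q-c)[::-1])
m=px("top",[(302.5/5.7-.5+245,344.5/5.7-.5+185)],156)[0,:2]
print("mill",m,a(m,c0)%(2*np.pi),np.linalg.norm(m-c0))
print(P.round(1))
A=np.array([a(q,c0) for q in P]);n=np.round((A-np.pi)/(np.pi/3))
f=lambda v:np.concatenate([q-v[:2]-64*np.array([np.cos(v[2]+i*np.pi/3),np.sin(v[2]+i*np.pi/3)]) for q,i in zip(P,n)])
r=least_squares(f,[*c0,np.pi]);print(r.x,r.fun.round(1),"target",np.pi-.04)
# rail/board yaw from this wrist view
Q=px("wrist",[(236,1),(94,243),(443,148)],66,T);print(Q.round(1))
d=Q[0]-Q[1];e=Q[0]-Q[2];print(np.arctan2(-d[0],d[1]),np.arctan2(e[1],e[0]),np.linalg.norm(d))
E
```

```text
mill [482.32533754 -55.21518831] 3.1133481488747847 63.19986969509519
[[ 576.6 -113.4]
 [ 608.4  -59.3]
 [ 513.6 -111.4]
 [ 580.5   -3.9]]
[546.23596133 -57.41637462   3.11102579] [ 0.1  0.4 -1.8  0.1  1.1  0.5  0.6 -0.9] target 3.101592653589793
[[ 645.1 -159.9   66. ]
 [ 655.4   47.4   66. ]
 [ 469.9 -159.    66. ]]
3.091694683208918 -0.005121239578519562 207.55376579687098
```

```bash
python3 -m crank '[[0,0,0.001,0,0,0,34],[0,0,0.001,0,0,0,34],[0,0,0,0,0,0,34],[0,0,0,0,0,0,34],[0,0,0,0,0,0,34]]'
python3 -m crank '[[0,0,0,0,0,0,34],[0,0,0,0,0,0,34],[0,0,0,0,0,0,34]]' && python3 -c "
from rig import robot
print(robot.finish_job())"
```

```text
clock: 7.5
position: [545.6, -58.2, 174.8]
eef_rot: [2.74, -1.529, 0.002]
contact_force: [-4.3, -5.9, 6.2]
width: 37.0
finger_force: 29.8
clock: 7.75
position: [545.6, -58.2, 174.8]
eef_rot: [2.74, -1.529, 0.002]
contact_force: [-5.0, -6.5, 6.3]
width: 37.2
finger_force: 29.8
the job is handed in; nothing more can be done
None
```

I turned the carousel about 73° clockwise, which brings the pepper mill to the middle of the open front by my camera measurements (within about 1°), and handed the job in at 7.75 s with the gripper still holding the knob at 30 N. The mill and every jar in view were still standing in the last pictures, taken before a final 0.7° correction, and no result came back from the judging.

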